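Roll the pressure strip home in the bag sealer's sprung jaw

ROBOT

A 6-joint arm with a two-finger parallel gripper is mounted at the origin on a cart in front of the work surface, level with it; the furniture and walls round the work are solid. World frame = base frame: x ahead of the robot, y to its left, z up, the work surface at z = 0. Lengths are in m, angles in rad, forces in N, time in s.
With the tool pointing down it reaches from about 0.35 to 0.875 m from the base axis. Payload 15.5 kg.
Tool frame: the origin (TCP) lies on the centre line of the jaws, within the pads' length; the fingertips stand 22 mm ahead of it and the grasp point (between the pads) lies 3 mm ahead of it; z points along the fingers, x is the direction in which the jaws open and shut, and the axes are right-handed (so a half turn about z gives the same grasp; the last joint's range is limited). The gripper opens to 85 mm and grips with 20 to 120 N. Pads are 22 mm wide; open, the fingers measure 114 mm over their backs; the gripper's body (76 mm by 85 mm) begins 54 mm behind the grasp point. The pads swing forward as they close: fully open they stand 13 mm farther back than shut.
Start: joints at [-1.397, 0.494, 1.345, -0, 1.302, -0.096], TCP at [0.166, -0.603, 0.253] pointing down, gripper open.
Joint ranges: [-2.91, 2.91], [-0.82, 2.16], [0.22, 2.67], [-1.22, 4.37], [0.12, 2.79], [-3.08, 3.08]. Speed limits (rad/s): [1.89, 1.89, 2.57, 3.01, 3.01, 3.01].

INTERFACE

Orientations are given as a rotation vector (axis times angle).
In Python, from station import robot gives the robot as it stands.
- The arm moves only by the tool servo_tool, never from a script. Its argument "moves" is a list of rows, each a list of 3 entries, a list of its own where there are three numbers: the closure, from 0 (fully open) to 1 (shut), then the shift along the tool's x, y, z in units of 30 mm (1.0 is 30 mm), then the turn, a rotation vector about the tool's x, y, z in units of 5 degrees (1.0 is 5 degrees). In form: [[claw, [dx, dy, dz], [ax, ay, az]], ...]. A call has 1 to 12 rows; each row is the pose to reach, as a shift and turn from the pose commanded when the call began, along the tool's axes at that moment; what a row does not reach only later rows make up. A row lasts 1/10 s, in which the tool goes at most 50 mm and 8.59 degrees, less where a joint would pass 70% of its speed; a pose out of reach is approached as far as the arm can. A call with a gripper value outside its range is refused whole. The fingers move at their own pace and stop on an object; "grip_force" is the grip in N (left out, the last holds). Time passes only in rows, so rows that repeat a pose let the fingers close. It gives the time, the measured TCP pose, the force and the opening at its end, in the units of the state.
- robot.observe(): the state, without advancing time (a new reading comes with each control period).
- robot.grab_frame(name): name is "side" or "top" or "wrist"; returns the picture (400x640x3 uint8, red, green, blue); there is no depth.
- robot.get_calibration(name): a dict with "fx", "fy", "cx", "cy" (pixels), "pose" (4x4, takes a point from camera to world coordinates); the wrist camera has in their place "T_tool_cam" (4x4, takes a point from camera to tool coordinates, whose origin is the TCP and whose axes are the tool frame's). Camera axes: x right, y up, looking along -z (the intrinsics and any distortion apply to the point x, -y, -z); pixel columns grow to the right and rows downward; lengths in m; the calibration is good to about 2 mm. A picture is of the moment at which its call begins: read the wrist's pose just before it. get_calibration takes no time and is no camera call.
- robot.close_job(): hands the job in, once; it reports no verdict.
The state is a dict: "time_s": time; "qpos": joint angles; "joint_vel": joint speeds; "joint_torque": joint torques, N m; "eef_pos": TCP position; "tcp_rot": TCP orientation; "force": force on the tool from outside, world axes, zero at the start; "ft_torque": the same for the moment, N m; "grip_width": finger opening in m.
Only numpy, scipy, OpenCV 4.12 (cv2) and the standard library are available. Lean on these libraries where they do the work, as an engineer would, in place of code of your own. Each camera call takes 0.05 s, during which the arm holds its last target.

TASK

The pressure strip of the bag sealer's jaw has only been laid in its channel and all eight sections still stand proud. Take the hand roller out of its holder and roll it along the strip, firmly enough to seat every section fully home, but never pressing harder than about 3 kg (30 N), because the bar is sprung; use the roller for this, not the gripper. Then hang the roller back upright in its holder and leave the other things on the table as they lie.

Things in the scene. Friction and masses are not known exactly. Their poses are not given: they have to be found in the camera images.
- jaw: Lower pressure jaw of a bag sealer, fixed to the table: grey base plate 70 x 320 mm, on it a steel carrier beam, above that an aluminium channel bar 26 x 264 mm. Origin: centre of the plate's underside; x across, y along the bar, z up. In the channel lies the pressure strip: eight rigid sections end to end, each 30 mm long, 12 mm wide, at y = -120 to 120 mm, dark rubber faces on white carriers.
- studs (a point): Middle of the base plate's top, 10 mm above the jaw's origin (fixed to the jaw, axes as the jaw's). The carrier beam stands on two levelling studs at y = -145 and 145 mm, whose setting differs each time and is not measured: with the strip fully home its face is 70 to 85 mm above the jaw's origin at the middle, and may slope along the bar by up to 0.045 rad either way. Bar lips: 3.5 mm below that face.
- bar (a joint): Rocking of the bar lengthwise on its centre guide post (rad; 0 at rest; about the jaw's x axis, positive lifts the +y end). Two coil springs on the carrier bear the bar: pressed at its middle it sinks 1 mm per 10 N; pressed at the middle of an end section it sinks there about 1 mm per 2.2 N. It springs back when released.
- roller: Palm-grip hand roller, 0.35 kg, 112 mm tall: white wheel (44 mm diameter, 22 mm wide) in a steel fork (36 mm over the axle ends), above it a round black hand guard (66 mm across, 52 to 57 mm above the origin), then an upright square wooden handle. Origin: lowest point of the wheel; z up, axle along x, so it rolls along its y. Starts hanging in its holder, axes parallel to the holder's.
- handle (a point): Middle of the roller's wooden handle, 83 mm above the roller's origin, axes as the roller's. The handle is 28 x 28 mm square, its sides along the roller's x and y, from 57 to 109 mm above the origin (dome to 112 mm).
- wheel (a joint): Turning of the roller's wheel (rad) about its axle; 0 at the start, turns freely without end, 1 rad per 22 mm rolled. Where the wheel climbs on to a section that stands proud, the contact force peaks some 10 N above the steady pressing force; 10 to 15 N of steady pressing seats the sections and keeps such peaks within bounds.
- holder: Holder of the roller, fixed to the table: small open-topped grey metal well on a 90 x 90 mm foot, 62 mm tall, walls 4 mm, inside 43 mm (x) by 52 mm (y). Origin: centre of the underside. The roller hangs in it wheel down, axle along the holder's x (either way round), the hand guard lying on the rim; the roller's origin is then 10 mm above the holder's.
- tape_roll: Roll of tape lying flat, 103 mm across, 25 mm high; origin at the centre of its underside. Not part of the work.
- timer: Pocket timer, 70 x 66 x 21 mm, lying flat; origin at the centre of its underside. Not part of the work.
- marker: Marker pen lying down, 135 mm long, 17 mm thick; origin at the centre of its underside. Not part of the work.
- sec1 (a joint): How far strip section 1 of 8 (centred at jaw y = -105 mm) stands up above its home position, in m: 0 is fully home (flush with a fully seated neighbour), 0.007 the most. It is a tight push fit: it goes down only under about 7 N pressed on that section, stays where it is left, and does not spring back. 
- sec2 (a joint): How far strip section 2 of 8 (centred at jaw y = -75 mm) stands up above its home position, in m: 0 is fully home (flush with a fully seated neighbour), 0.007 the most. Push fit as sec1.
- sec3 (a joint): How far strip section 3 of 8 (centred at jaw y = -45 mm) stands up above its home position, in m: 0 is fully home (flush with a fully seated neighbour), 0.007 the most. Push fit as sec1.
- sec4 (a joint): How far strip section 4 of 8 (centred at jaw y = -15 mm) stands up above its home position, in m: 0 is fully home (flush with a fully seated neighbour), 0.007 the most. Push fit as sec1.
- sec5 (a joint): How far strip section 5 of 8 (centred at jaw y = 15 mm) stands up above its home position, in m: 0 is fully home (flush with a fully seated neighbour), 0.007 the most. Push fit as sec1.
- sec6 (a joint): How far strip section 6 of 8 (centred at jaw y = 45 mm) stands up above its home position, in m: 0 is fully home (flush with a fully seated neighbour), 0.007 the most. Push fit as sec1.
- sec7 (a joint): How far strip section 7 of 8 (centred at jaw y = 75 mm) stands up above its home position, in m: 0 is fully home (flush with a fully seated neighbour), 0.007 the most. Push fit as sec1.
- sec8 (a joint): How far strip section 8 of 8 (centred at jaw y = 105 mm) stands up above its home position, in m: 0 is fully home (flush with a fully seated neighbour), 0.007 the most. Push fit as sec1.
Things that resemble listed ones, but are neither listed nor needed, are in the scene too. What is shaped like the roller but purple or yellow is not meant.

How it is judged:
By the outcome, as a careful person would: the job done as asked, in the order asked, and still so for the second after the job is handed in, with the robot touching nothing.
It also fails if it takes over 70 s, if anything falls off the work surface, if the arm or the gripper's body presses on something with over 40 N, if the wrist force passes 120 N, or if a joint passes its speed limit or range.

## Working session

There is one attempt and no reset: what is moved stays moved. The work goes in short steps, Python scripts to look and compute and a tool call to move; the robot and the scene stay as the last step left them, time stands still between calls to the robot, and variables do not carry over. Pictures are saved under pics/ and viewed, and the job is handed in when it is done.

Besides the shell and the picture viewer there is one more tool, called after "Emit:" as name([rows], argument=value, ...), one row to a line, values as JSON. servo_tool: Moves the arm, as the interface text tells. Its arguments: {"type":"object","properties":{"moves":{"type":"array","items":{"type":"array"}},"grip_force":{"type":"number"}},"required":["moves"]}

```bash
ls; mkdir -p pics; python3 - <<'E'
from station import robot
import cv2
s=robot.observe(); print(s)
for n in("side","top"):
    im=robot.grab_frame(n); cv2.imwrite(f"pics/{n}0.png",im[:,:,::-1])
    print(n,robot.get_calibration(n))
print(robot.get_calibration("wrist"))
E
```

```text
pics
{'time_s': 0.0, 'qpos': array([-1.39750144e+00,  4.94210977e-01,  1.34612745e+00,  8.48496973e-07,
        1.30249219e+00, -9.55045710e-02]), 'joint_vel': array([-0.00083852, -0.00054844,  0.00090129,  0.00013085, -0.00036438,
        0.00025936]), 'joint_torque': array([-5.87681163e-03, -8.82164383e+01, -3.83869278e+01, -1.60826727e-05,
        1.03037190e-02,  8.80110747e-05]), 'eef_pos': array([ 0.16592749, -0.60223096,  0.2526842 ]), 'tcp_rot': array([-2.49840180e+00,  1.90323557e+00,  1.42621109e-03]), 'force': array([-0.46018136, -0.0384644 ,  0.09376645]), 'ft_torque': array([-0.04013282,  0.01563935,  0.02462136]), 'grip_width': 0.08552257242571774}
side {'fx': 380.5671399044113, 'fy': 380.5671399044113, 'cx': 316.3333710738077, 'cy': 197.23042249856368, 'pose': array([[ 0.99800889, -0.04518174,  0.04400985,  0.51814496],
       [ 0.05899982,  0.4220443 , -0.90465332, -0.94248032],
       [ 0.0222997 ,  0.90544863,  0.42386968,  0.56719619],
       [ 0.        ,  0.        ,  0.        ,  1.        ]])}
top {'fx': 408.5107315242874, 'fy': 408.5107315242874, 'cx': 320.7434215416496, 'cy': 198.12533502716744, 'pose': array([[-0.01583517,  0.99401621, -0.1080788 ,  0.31545516],
       [-0.99982299, -0.01464319,  0.01181356,  0.06605688],
       [ 0.01016026,  0.10824674,  0.99407214,  1.38610773],
       [ 0.        ,  0.        ,  0.        ,  1.        ]])}
{'fx': 303.2694579102154, 'fy': 303.2694579102154, 'cx': 320.8247649753209, 'cy': 204.87484541153893, 'T_tool_cam': array([[ 9.99999564e-01,  2.91871693e-04, -8.87176594e-04,
         5.14308806e-05],
       [ 1.33762678e-05, -9.54292354e-01, -2.98874727e-01,
        -7.63200166e-02],
       [-9.33858913e-04,  2.98874585e-01, -9.54291942e-01,
        -1.20418340e-01],
       [ 0.00000000e+00,  0.00000000e+00,  0.00000000e+00,
         1.00000000e+00]])}
```

View pics/side0.png

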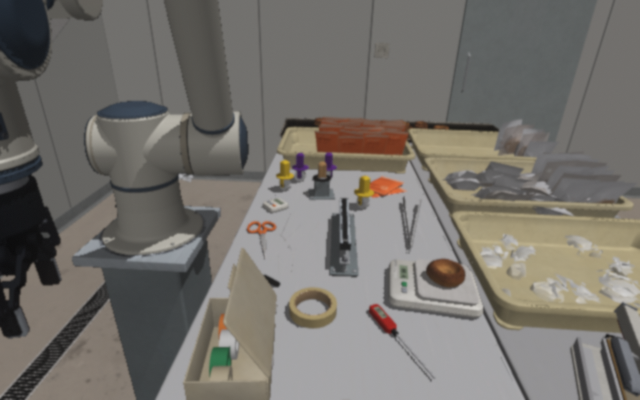

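View pics/top0.png

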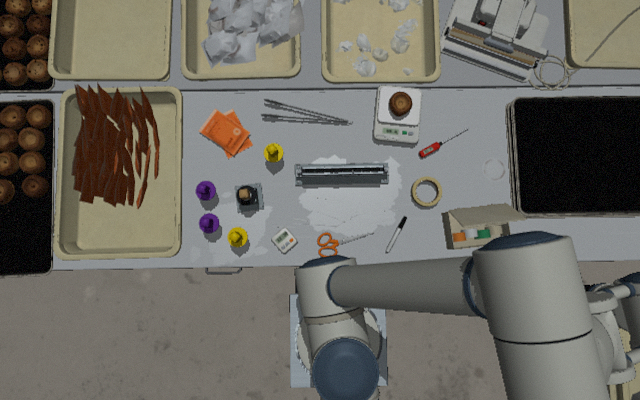

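The side view shows the roller in its holder at about (322,180) and the jaw at (344,240). In the top view they're at (248,196) and (342,175), with yellow and purple decoys around the roller. Next I'll zoom in and get rough positions.

```bash
cat > h.py <<'E'
import numpy as np, cv2
from station import robot
from scipy.spatial.transform import Rotation as R
def cal(n, s=None):
    c=robot.get_calibration(n)
    if n=="wrist":
        T=np.eye(4);T[:3,:3]=R.from_rotvec(s["tcp_rot"]).as_matrix();T[:3,3]=s["eef_pos"]
        P=T@c["T_tool_cam"]
    else: P=c["pose"]
    return c,P
def ray(c,P,u,v):
    d=P[:3,:3]@np.array([(u-c["cx"])/c["fx"],-(v-c["cy"])/c["fy"],-1.0])
    return P[:3,3],d/np.linalg.norm(d)
def plane(c,P,u,v,z):
    o,d=ray(c,P,u,v);return o+d*(z-o[2])/d[2]
def proj(c,P,X):
    p=P[:3,:3].T@(np.asarray(X)-P[:3,3]);return np.array([c["cx"]+c["fx"]*p[0]/-p[2],c["cy"]-c["fy"]*p[1]/-p[2]])
def tri(*rs):
    A=np.zeros((3,3));b=np.zeros(3)
    for o,d in rs:
        M=np.eye(3)-np.outer(d,d);A+=M;b+=M@o
    X=np.linalg.solve(A,b);return X,[np.linalg.norm((np.eye(3)-np.outer(d,d))@(X-o)) for o,d in rs]
def shot(name,fn):
    s=robot.observe();im=robot.grab_frame(name);cv2.imwrite(fn,im[:,:,::-1])
    return im,*cal(name,s)
E
python3 - <<'E'
from h import *
c,P=cal("top")
for nm,u,v,z in [("handle",246,193,.12),("holder",250,196,0.06),("jawL",296,175,.075),("jawR",387,174,.075),("tape",427,192,.02),("timer",285,240,.02),("marker",397,235,.01),("y1",274,153,.1),("y2",237,237,.1),("p1",205,190,.1),("p2",208,223,.1)]:
    print(nm,plane(c,P,u,v,z).round(3))
im=cv2.imread("pics/top0.png");cv2.imwrite("pics/top0z.png",cv2.resize(im[130:270,185:455],None,fx=2.9,fy=2.9,interpolation=cv2.INTER_CUBIC))
E
```

```text
handle [0.473 0.284 0.12 ]
holder [0.47  0.281 0.06 ]
jawL [0.535 0.13  0.075]
jawR [ 0.534 -0.166  0.075]
tape [ 0.48  -0.309  0.02 ]
timer [0.326 0.171 0.02 ]
marker [ 0.337 -0.205  0.01 ]
y1 [0.603 0.198 0.1  ]
y2 [0.337 0.315 0.1  ]
p1 [0.487 0.417 0.1  ]
p2 [0.382 0.406 0.1  ]
```

View pics/top0z.png

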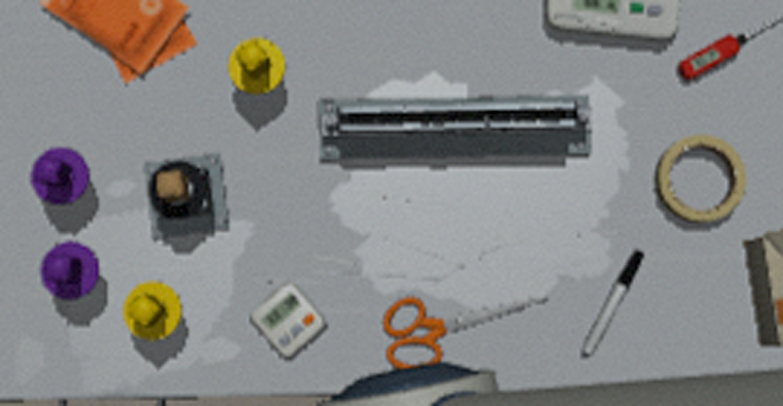

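```bash
cat >> h.py <<'E'
def goal(pos,yaw,s=None,tilt=None):
    """shift/turn rows needed, tool pointing down with tool x at world yaw"""
    s=s or robot.observe()
    R0=R.from_rotvec(s["tcp_rot"]);x=np.array([np.cos(yaw),np.sin(yaw),0]);z=np.array([0,0,-1.])
    Rg=R.from_matrix(np.c_[x,np.cross(z,x),z])
    d=R0.inv().apply(np.asarray(pos)-s["eef_pos"])/.03
    a=np.rad2deg((R0.inv()*Rg).as_rotvec())/5
    print("shift",d.round(3),"turn",a.round(2))
E
python3 - <<'E'
from h import *
s=robot.observe();print(R.from_rotvec(s["tcp_rot"]).as_matrix().round(3))
goal([.46,.0,.30],np.pi/2);goal([.46,.0,.30],-np.pi/2)
E
```

```text
[[ 0.266 -0.964 -0.   ]
 [-0.964 -0.266  0.001]
 [-0.001 -0.    -1.   ]]
shift [-16.753 -14.782  -1.555] turn [-2.000e-02  0.000e+00 -3.292e+01]
shift [-16.753 -14.782  -1.555] turn [0.   0.01 3.08]
```

Emit:
servo_tool([
  [0, [0, 0, -1.6], [0, 0, 0]],
  [0, [-16.75, -14.78, -1.6], [0, 0, 3.08]],
  [0, [-16.75, -14.78, -1.6], [0, 0, 3.08]],
  [0, [-16.75, -14.78, -1.6], [0, 0, 3.08]],
  [0, [-16.75, -14.78, -1.6], [0, 0, 3.08]],
  [0, [-16.75, -14.78, -1.6], [0, 0, 3.08]],
  [0, [-16.75, -14.78, -1.6], [0, 0, 3.08]],
  [0, [-16.75, -14.78, -1.6], [0, 0, 3.08]],
  [0, [-16.75, -14.78, -1.6], [0, 0, 3.08]],
  [0, [-16.75, -14.78, -1.6], [0, 0, 3.08]],
  [0, [-16.75, -14.78, -1.6], [0, 0, 3.08]],
  [0, [-16.75, -14.78, -1.6], [0, 0, 3.08]],
])

```text
time_s: 1.3
eef_pos: [0.4076, -0.1063, 0.3013]
tcp_rot: [-2.221, 2.222, -0.0]
force: [0.9, 0.5, 0.3]
grip_width: 0.0856
```

Emit:
servo_tool([
  [0, [-3.55, -2.0, 0], [0, 0, 0]],
  [0, [-3.55, -2.0, 0], [0, 0, 0]],
  [0, [-3.55, -2.0, 0], [0, 0, 0]],
  [0, [-3.55, -2.0, 0], [0, 0, 0]],
])

```text
time_s: 1.7
eef_pos: [0.4683, 0.0007, 0.301]
tcp_rot: [-2.225, 2.217, 0.001]
force: [-0.2, -0.9, -0.5]
grip_width: 0.0853
```

```bash
python3 - <<'E'
from h import *
import pickle
s=robot.observe();print(s["eef_pos"],s["joint_vel"].round(3))
im,c,P=shot("wrist","pics/w1.png")
pickle.dump((c,P),open("w1.pkl","wb"))
E
```

```text
[0.46825505 0.0006798  0.30099598] [-0.062 -0.02   0.035 -0.015  0.001 -0.055]
```

View pics/w1.png

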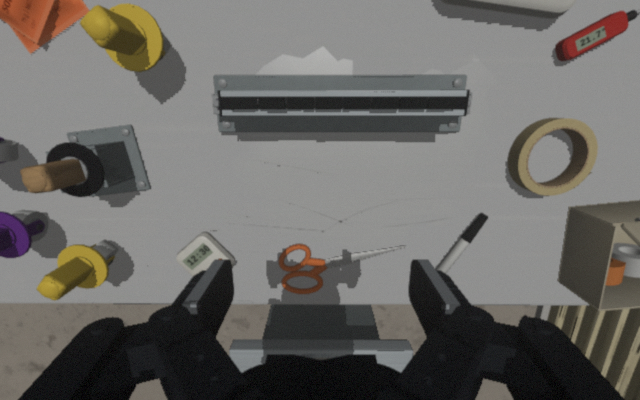

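The wrist view shows the jaw bar across (218–470, 103), the holder foot at about (108,160), the roller guard at (76,168) and its handle at (40,178). I'll take a second view from above the holder.

Emit:
servo_tool([
  [0, [-7.0, 0.0, 0], [0, 0, 0]],
  [0, [-7.0, 0.0, 0], [0, 0, 0]],
  [0, [-7.0, 0.0, 0], [0, 0, 0]],
  [0, [-7.0, 0.0, 0], [0, 0, 0]],
  [0, [-7.0, 0.0, 0], [0, 0, 0]],
  [0, [-7.0, 0.0, 0], [0, 0, 0]],
])

```text
time_s: 2.35
eef_pos: [0.467, 0.2086, 0.301]
tcp_rot: [2.223, -2.219, -0.0]
force: [0.2, -0.5, -0.1]
grip_width: 0.0855
```

```bash
python3 - <<'E'
from h import *
import pickle
s=robot.observe();print(s["eef_pos"],s["joint_vel"].round(3))
im,c,P=shot("wrist","pics/w2.png")
pickle.dump((c,P),open("w2.pkl","wb"))
E
```

```text
[0.46700338 0.20862216 0.30102721] [-0.051 -0.014  0.019 -0.008  0.    -0.029]
```

View pics/w2.png

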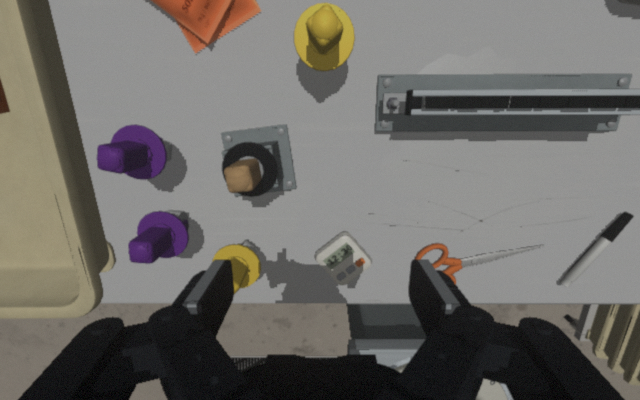

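```bash
python3 - <<'E'
import cv2
a=cv2.imread("pics/w2.png")[110:210,205:315];b=cv2.imread("pics/w1.png")[110:210,10:160]
cv2.imwrite("pics/w2z.png",cv2.resize(a,None,fx=6,fy=6,interpolation=cv2.INTER_CUBIC))
cv2.imwrite("pics/w1z.png",cv2.resize(b,None,fx=5.3,fy=5.3,interpolation=cv2.INTER_CUBIC))
E
```

```text
(no output)
```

View pics/w2z.png

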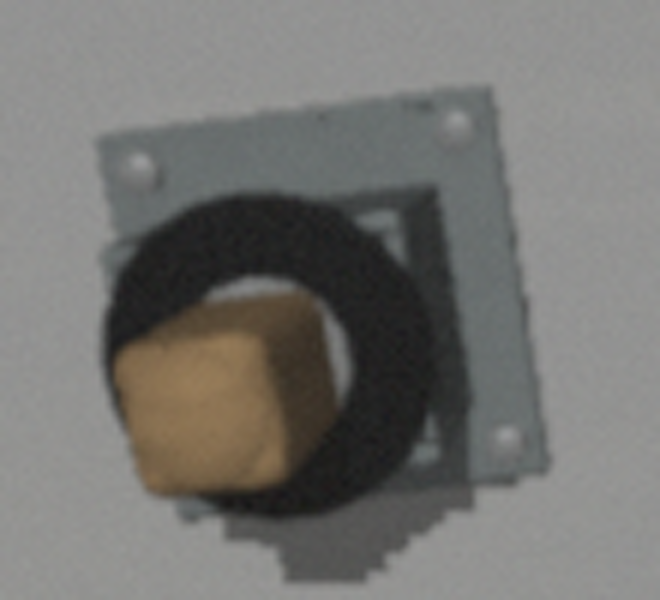

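View pics/w1z.png

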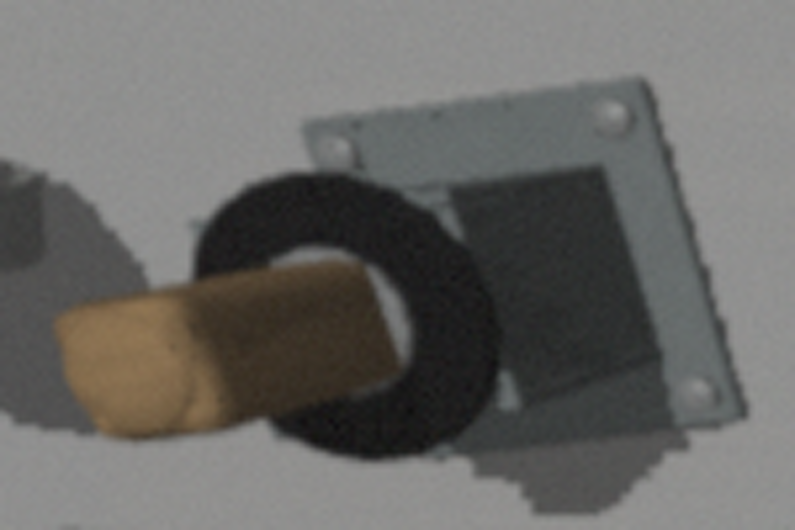

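```bash
python3 - <<'E'
from h import *
import pickle
W={1:pickle.load(open("w1.pkl","rb")),2:pickle.load(open("w2.pkl","rb"))}
off={1:((10,110),5.3),2:((205,110),6)}
def px(k,u,v): o,f=off[k];return (u+.5)/f-.5+o[0],(v+.5)/f-.5+o[1]
# guard via mask
cent={}
for k in(1,2):
    im=cv2.imread(f"pics/w{k}.png");(x0,y0),f=off[k]
    sub=im[y0:y0+100,x0:x0+150 if k==1 else x0+110]
    m=(sub.max(2)<48).astype(np.uint8)
    m=cv2.morphologyEx(m,cv2.MORPH_CLOSE,np.ones((3,3)))
    n,l,st,ce=cv2.connectedComponentsWithStats(m)
    i=1+np.argmax(st[1:,4]);print(k,st[i])
    cs,_=cv2.findContours((l==i).astype(np.uint8),cv2.RETR_EXTERNAL,cv2.CHAIN_APPROX_NONE)
    h=cv2.convexHull(max(cs,key=len));e=cv2.fitEllipse(h);print(e)
    cent[k]=(e[0][0]+x0,e[0][1]+y0)
print("guard",tri(*[ray(*W[k],*cent[k]) for k in(1,2)]))
# visual ellipse: zoom extents
g={1:((195+502)/2,(172+460)/2),2:((103+432)/2,(193+519)/2)}
print("guard vis",tri(*[ray(*W[k],*px(k,*g[k])) for k in(1,2)]))
t={1:(125,372),2:(203,414)}
print("handle top",tri(*[ray(*W[k],*px(k,*t[k])) for k in(1,2)]))
for a,b,nm in [((338,150),(137,170),"boltTL"),((612,117),(457,125),"boltTR"),((698,390),(508,438),"boltBR"),((303,120),(98,140),"cTL"),((645,78),(492,88),"cTR"),((742,415),(547,468),"cBR")]:
    X,r=tri(ray(*W[1],*px(1,*a)),ray(*W[2],*px(2,*b)));print(nm,X.round(4),np.round(r,4))
for q in [(108,245),(405,195),(440,465),(190,515)]: print("rim62",plane(*W[2],*px(2,*q),.062).round(4))
for q in [(98,140),(492,88),(547,468)]: print("foot4",plane(*W[2],*px(2,*q),.005).round(4))
E
```

```text
1 [  37   33   86   53 2341]
((79.48497772216797, 55.816017150878906), (58.75077819824219, 90.05224609375), 86.41596984863281)
2 [  18   33   58   53 1260]
((46.3720817565918, 58.390403747558594), (53.094566345214844, 59.825157165527344), 84.2819595336914)
guard (array([0.47329438, 0.29734267, 0.0353636 ]), [np.float64(0.0018754113192117094), np.float64(0.001875411319211741)])
guard vis (array([0.47592231, 0.29380802, 0.0628015 ]), [np.float64(5.459302082122169e-05), np.float64(5.4593020821279946e-05)])
handle top (array([0.47650049, 0.29160461, 0.12078382]), [np.float64(0.0003833572488562468), np.float64(0.00038335724885639396)])
boltTL [0.5073 0.3341 0.0044] [0.0002 0.0002]
boltTR [0.5166 0.2616 0.0063] [0.0005 0.0005]
boltBR [0.4457 0.2524 0.0059] [0.0001 0.0001]
cTL [0.5141 0.3429 0.0023] [0.0007 0.0007]
cTR [0.5251 0.254  0.0023] [0.0002 0.0002]
cBR [0.4379 0.2437 0.0028] [0.0001 0.0001]
rim62 [0.4976 0.3237 0.062 ]
rim62 [0.5074 0.2651 0.062 ]
rim62 [0.4534 0.2605 0.062 ]
rim62 [0.4428 0.3121 0.062 ]
foot4 [0.5136 0.342  0.005 ]
foot4 [0.525  0.2537 0.005 ]
foot4 [0.4384 0.2435 0.005 ]
```

```bash
python3 - <<'E'
from h import *
import pickle
W={1:pickle.load(open("w1.pkl","rb")),2:pickle.load(open("w2.pkl","rb"))}
off={1:((10,110),5.3),2:((205,110),6)}
ct=np.array([.476,.2933]);a=np.deg2rad(7);ux=np.array([np.cos(a),np.sin(a)]);uy=np.array([-ux[1],ux[0]])
for k in (1,2):
  im=cv2.imread(f"pics/w{k}z.png")
  for (hx,hy,col) in [(25.5,30,(0,0,255)),(30,25.5,(0,255,0))]:
    pts=[]
    for sx,sy in[(1,1),(1,-1),(-1,-1),(-1,1)]:
        q=ct+ux*sx*hx/1e3+uy*sy*hy/1e3
        p=proj(*W[k],[q[0],q[1],.062]);o,f=off[k];pts.append((p-np.array(o)+.5)*f-.5)
    cv2.polylines(im,[np.int32(np.round(pts))],True,col,1)
  cv2.imwrite(f"pics/w{k}h.png",im)
E
```

```text
(no output)
```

View pics/w2h.png

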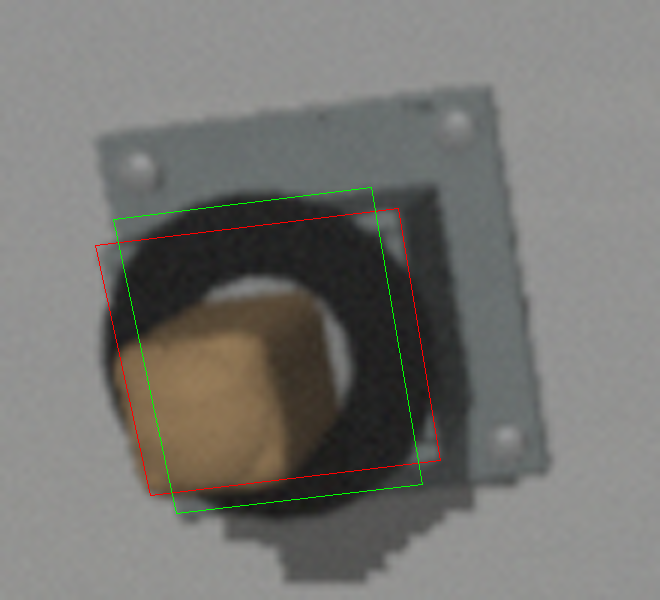

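View pics/w1h.png

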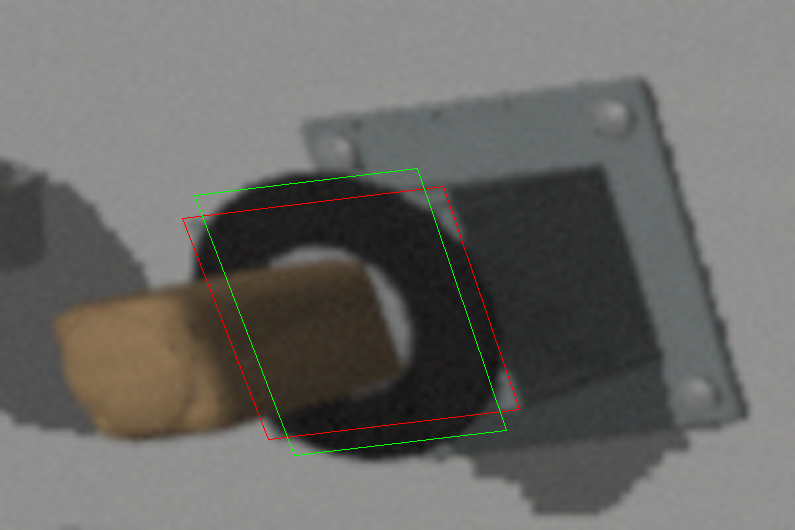

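```bash
python3 - <<'E'
from h import *
goal([.476,.293,.18],np.deg2rad(-83));goal([.476,.293,.098],np.deg2rad(-83))
E
```

```text
shift [-2.855 -0.3    4.034] turn [ 0.01 -0.01 -1.39]
shift [-2.857 -0.301  6.767] turn [ 0.01 -0.01 -1.39]
```

Emit:
servo_tool([
  [0, [-1.4, -0.15, 0.5], [0, 0, -0.7]],
  [0, [-2.84, -0.3, 1.5], [0, 0, -1.39]],
  [0, [-2.84, -0.3, 3.0], [0, 0, -1.39]],
  [0, [-2.84, -0.3, 4.0], [0, 0, -1.39]],
  [0, [-2.84, -0.3, 4.0], [0, 0, -1.39]],
  [0, [-2.84, -0.3, 4.0], [0, 0, -1.39]],
])

```text
time_s: 3.0
eef_pos: [0.4769, 0.2919, 0.1821]
tcp_rot: [2.35, -2.085, 0.0]
force: [0.5, 0.2, 0.1]
grip_width: 0.0853
```

```bash
python3 - <<'E'
from h import *
import pickle
s=robot.observe();print(s["eef_pos"],s["joint_vel"].round(3))
im,c,P=shot("wrist","pics/w3.png")
pickle.dump((c,P),open("w3.pkl","wb"))
goal([.476,.293,.098],np.deg2rad(-83))
E
```

```text
[0.4769274  0.29190567 0.18206717] [ 0.007 -0.028 -0.029  0.002  0.005  0.005]
shift [-0.025  0.048  2.831] turn [-0.02  0.   -0.03]
```

View pics/w3.png

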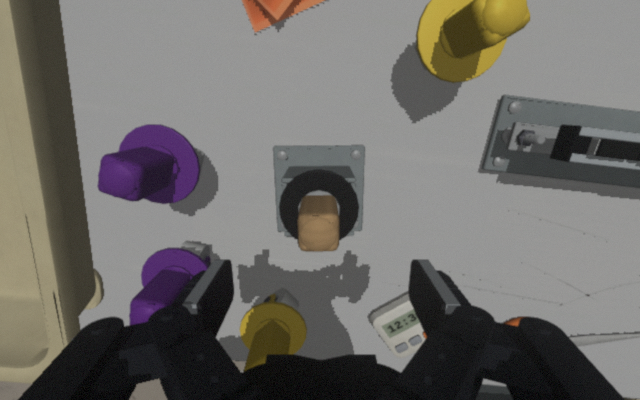

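The foot edges are parallel to the image and the handle at (320,225) is centred between the pads, so the yaw and centring are right. I'll descend and grasp.

Emit:
servo_tool([
  [0, [0, 0.04, 0.9], [0, 0, 0]],
  [0, [0, 0.04, 1.8], [0, 0, 0]],
  [0, [0, 0.04, 2.5], [0, 0, 0]],
  [0, [0, 0.04, 2.8], [0, 0, 0]],
  [0, [0, 0.04, 2.8], [0, 0, 0]],
  [0, [0, 0.04, 2.8], [0, 0, 0]],
], grip_force=80)

```text
time_s: 3.65
eef_pos: [0.476, 0.2934, 0.0988]
tcp_rot: [-2.35, 2.082, -0.001]
force: [-0.8, 0.2, 0.3]
grip_width: 0.0855
```

```bash
python3 - <<'E'
from h import *
s=robot.observe();print(s["eef_pos"],s["force"])
im,c,P=shot("wrist","pics/w4.png")
E
```

```text
[0.47602721 0.29337549 0.09879361] [-0.80924817  0.17982902  0.25361996]
```

View pics/w4.png

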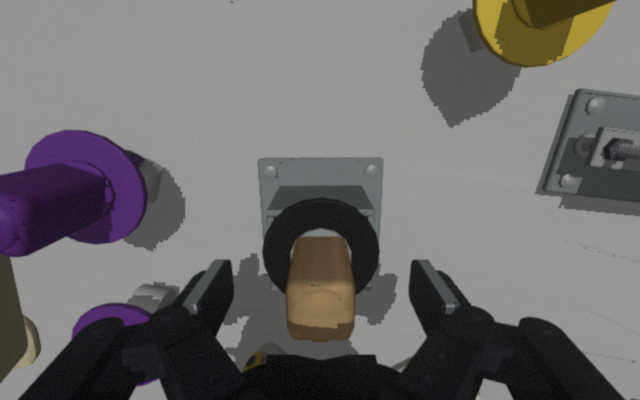

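The handle at (320,290) sits between the pads, so I'll close.

Emit:
servo_tool([
  [1, [0, 0, 0], [0, 0, 0]],
  [1, [0, 0, 0], [0, 0, 0]],
  [1, [0, 0, 0], [0, 0, 0]],
  [1, [0, 0, 0], [0, 0, 0]],
  [1, [0, 0, 0], [0, 0, 0]],
  [1, [0, 0, 0], [0, 0, 0]],
  [1, [0, 0, 0], [0, 0, 0]],
  [1, [0, 0, 0], [0, 0, 0]],
], grip_force=80)

```text
time_s: 4.5
eef_pos: [0.4752, 0.2932, 0.0976]
tcp_rot: [-2.352, 2.083, -0.0]
force: [-1.3, -0.5, 8.0]
grip_width: 0.0272
```

Emit:
servo_tool([
  [1, [0, 0, -0.5], [0, 0, 0]],
  [1, [0, 0, -1.2], [0, 0, 0]],
  [1, [0, 0, -2.2], [0, 0, 0]],
  [1, [0, 0, -3.4], [0, 0, 0]],
  [1, [0, 0, -4.3], [0, 0, 0]],
  [1, [0, 0, -4.3], [0, 0, 0]],
  [1, [0, 0, -4.3], [0, 0, 0]],
])

```text
time_s: 5.2
eef_pos: [0.4749, 0.2931, 0.226]
tcp_rot: [2.352, -2.083, -0.0]
force: [-0.7, 0.3, -4.6]
grip_width: 0.0272
```

```bash
python3 - <<'E'
from h import *
import pickle
s=robot.observe();print(s["eef_pos"],s["force"],s["ft_torque"])
im,c,P=shot("wrist","pics/w5.png")
pickle.dump((c,P),open("w5.pkl","wb"))
im,c,P=shot("side","pics/s5.png")
im=cv2.imread("pics/s5.png")[80:280,230:430];cv2.imwrite("pics/s5z.png",cv2.resize(im,None,fx=3,fy=3,interpolation=cv2.INTER_CUBIC))
E
```

```text
[0.47485626 0.29314279 0.2259564 ] [-0.67395023  0.32575931 -4.63891851] [ 0.01970858  0.08072614 -0.01206142]
```

View pics/w5.png

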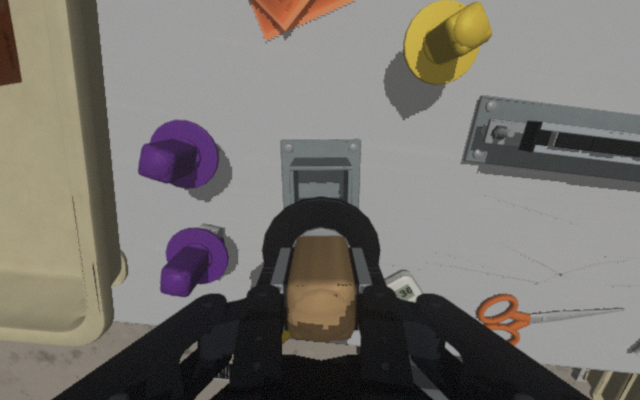

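View pics/s5z.png

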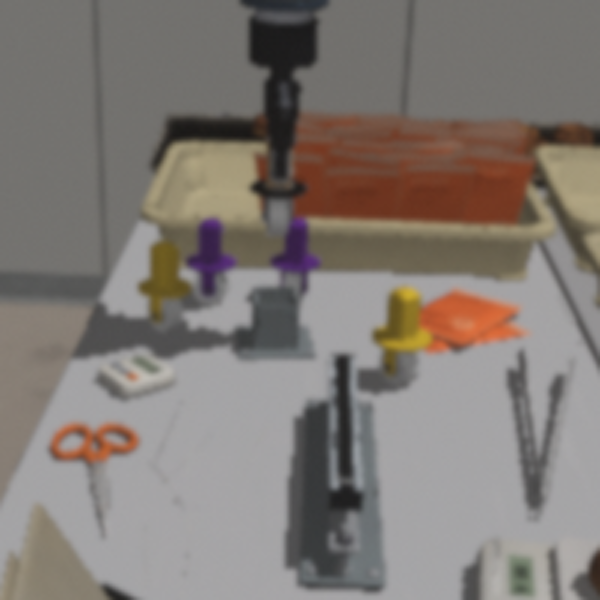

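The roller is lifted clear: in the wrist view the guard is at (320,245), and the empty well is at (320,185). Next I'll measure the jaw from two places.

```bash
python3 - <<'E'
from h import *
goal([.45,.05,.24],np.deg2rad(-90))
E
```

```text
shift [ 7.938  1.786 -0.495] turn [ 0.03 -0.01  1.39]
```

Emit:
servo_tool([
  [1, [1.2, 0.3, -0.5], [0, 0, 0.3]],
  [1, [2.8, 0.6, -0.5], [0, 0, 0.6]],
  [1, [4.4, 1.0, -0.5], [0, 0, 0.9]],
  [1, [6.0, 1.4, -0.5], [0, 0, 1.2]],
  [1, [7.4, 1.7, -0.5], [0, 0, 1.4]],
  [1, [7.94, 1.8, -0.5], [0, 0, 1.4]],
  [1, [7.94, 1.8, -0.5], [0, 0, 1.4]],
  [1, [7.94, 1.8, -0.5], [0, 0, 1.4]],
])

```text
time_s: 6.1
eef_pos: [0.4499, 0.0501, 0.2404]
tcp_rot: [2.219, -2.223, -0.002]
force: [0.2, 0.2, -3.0]
grip_width: 0.0268
```

```bash
python3 - <<'E'
from h import *
import pickle
s=robot.observe();print(s["eef_pos"],s["joint_vel"].round(3))
im,c,P=shot("wrist","pics/w6.png")
pickle.dump((c,P),open("w6.pkl","wb"))
E
```

```text
[0.4499108  0.05013408 0.24042699] [ 0.027 -0.    -0.007  0.001  0.003  0.003]
```

View pics/w6.png

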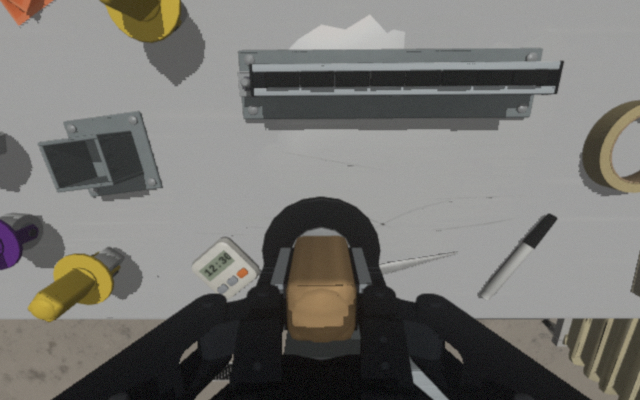

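Emit:
servo_tool([
  [1, [1.2, 0, 0], [0, 0, 0]],
  [1, [2.8, 0, 0], [0, 0, 0]],
  [1, [4.0, 0, 0], [0, 0, 0]],
  [1, [4.0, 0, 0], [0, 0, 0]],
  [1, [4.0, 0, 0], [0, 0, 0]],
])

```text
time_s: 6.65
eef_pos: [0.4503, -0.0695, 0.2409]
tcp_rot: [2.22, -2.223, -0.001]
force: [-0.5, 0.6, -3.7]
grip_width: 0.027
```

```bash
python3 - <<'E'
from h import *
import pickle
s=robot.observe();print(s["eef_pos"],s["joint_vel"].round(3))
im,c,P=shot("wrist","pics/w7.png")
pickle.dump((c,P),open("w7.pkl","wb"))
E
```

```text
[ 0.4502558  -0.06946174  0.24085505] [ 0.032 -0.006  0.006  0.002  0.001  0.006]
```

View pics/w7.png

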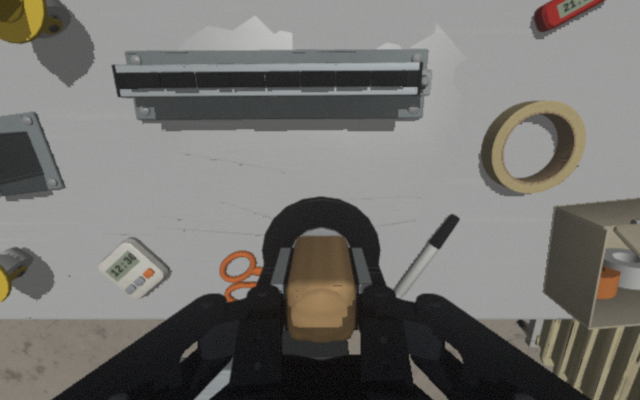

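```bash
python3 - <<'E'
import cv2
for k,x0 in((6,230),(7,105)):
    a=cv2.imread(f"pics/w{k}.png")[40:130,x0:x0+340]
    b=[cv2.resize(a[:,:175],None,fx=4.5,fy=4.5,interpolation=cv2.INTER_CUBIC)[:270],cv2.resize(a[:,165:],None,fx=4.5,fy=4.5,interpolation=cv2.INTER_CUBIC)[:270]]
    for i in(0,1):cv2.imwrite(f"pics/w{k}j{i}.png",b[i])
import numpy as np
for k in (6,7):
    i0=cv2.imread(f"pics/w{k}j0.png");i1=cv2.imread(f"pics/w{k}j1.png");print(i0.shape,i1.shape)
    cv2.imwrite(f"pics/w{k}j.png",np.vstack([i0,i1[:, :i0.shape[1]]]))
E
```

```text
(270, 788, 3) (270, 788, 3)
(270, 788, 3) (270, 788, 3)
```

View pics/w6j.png

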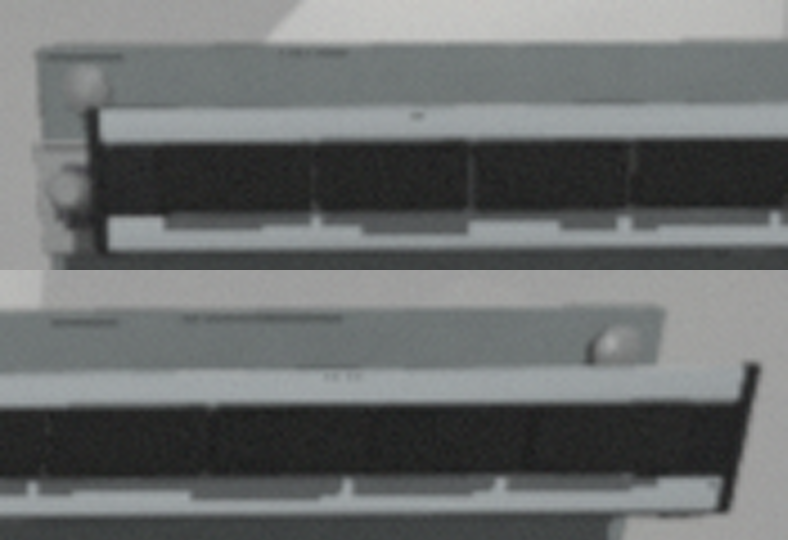

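View pics/w7j.png

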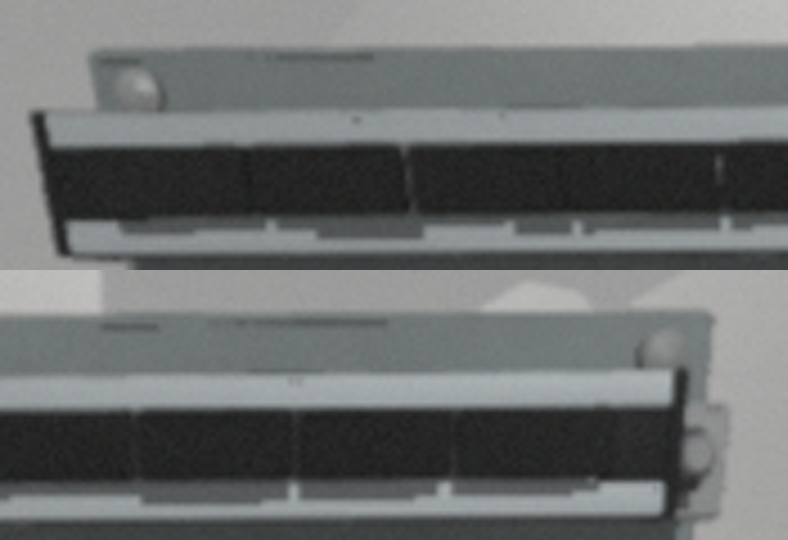

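```bash
python3 - <<'E'
from h import *
import pickle
W={k:pickle.load(open(f"w{k}.pkl","rb")) for k in(6,7)}
def px(k,p,X,Y):
    x0={6:230,7:105}[k]+165*p; return (X+.5)/4.5-.5+x0,(Y-270*p+.5)/4.5-.5+40
F={"L lip top":(0,(98,105),(45,112)),"L lip bot":(0,(107,250),(67,252)),"R lip top":(1,(743,368),(674,370)),"R lip bot":(1,(720,510),(664,515)),
"L cap top":(0,(87,105),(32,112)),"L cap bot":(0,(97,252),(60,255)),"R cap top":(1,(761,365),(685,368)),"R cap bot":(1,(729,512),(676,517)),
"plate TL":(0,(38,48),(92,50)),"plate TR":(1,(665,305),(712,312)),"bolt TL":(0,(86,85),(137,88)),"bolt TR":(1,(622,345),(664,350)),
}
D={}
for n,(p,a,b) in F.items():
    X,r=tri(ray(*W[6],*px(6,p,*a)),ray(*W[7],*px(7,p,*b)));D[n]=X;print(n,X.round(4),np.round(r,4))
for q in("lip","cap"):
    L=(D[f"L {q} top"]+D[f"L {q} bot"])/2;Rr=(D[f"R {q} top"]+D[f"R {q} bot"])/2
    d=L-Rr;print(q,"mid",((L+Rr)/2).round(4),"len",np.linalg.norm(d).round(4),"yaw",np.rad2deg(np.arctan2(d[1],d[0])).round(2),"slope",(d[2]/np.hypot(*d[:2])).round(4))
d=D["plate TL"]-D["plate TR"];print("plate",np.linalg.norm(d),np.rad2deg(np.arctan2(d[1],d[0])))
E
```

```text
L lip top [0.5648 0.1099 0.0723] [0.0002 0.0002]
L lip bot [0.5388 0.1097 0.0741] [0.0002 0.0002]
R lip top [ 0.5653 -0.154   0.0775] [0.0002 0.0002]
R lip bot [ 0.5397 -0.154   0.0795] [0.0001 0.0001]
L cap top [0.5647 0.1119 0.0732] [0.0002 0.0002]
L cap bot [0.5384 0.1119 0.0729] [0.0001 0.0001]
R cap top [ 0.5654 -0.1552  0.0803] [0.0002 0.0002]
R cap bot [ 0.5394 -0.1567  0.0783] [0.0001 0.0001]
plate TL [0.5862 0.1368 0.007 ] [0.0002 0.0002]
plate TR [ 0.5876 -0.1821  0.0088] [0.0003 0.0003]
bolt TL [0.5775 0.1251 0.0117] [0.0001 0.0001]
bolt TR [ 0.5784 -0.1698  0.0152] [0.0001 0.0001]
lip mid [ 0.5522 -0.0221  0.0758] len 0.2639 yaw 90.15 slope -0.0201
cap mid [ 0.552  -0.022   0.0762] len 0.2679 yaw 90.18 slope -0.0233
plate 0.31890251816928644 90.24533922631075
```

```bash
python3 - <<'E'
from h import *
goal([.551,-.125,.190],np.deg2rad(-89.8))
E
```

```text
shift [ 1.87  -3.362  1.693] turn [ 0.01  0.01 -0.04]
```

Emit:
servo_tool([
  [1, [0.9, -1.2, 0], [0, 0, 0]],
  [1, [1.87, -2.6, 0.2], [0, 0, 0]],
  [1, [1.87, -3.36, 0.8], [0, 0, 0]],
  [1, [1.87, -3.36, 1.4], [0, 0, 0]],
  [1, [1.87, -3.36, 1.69], [0, 0, 0]],
  [1, [1.87, -3.36, 1.69], [0, 0, 0]],
  [1, [1.87, -3.36, 1.69], [0, 0, 0]],
])

```text
time_s: 7.4
eef_pos: [0.5508, -0.1251, 0.1911]
tcp_rot: [-2.222, 2.221, -0.0]
force: [-0.0, 0.6, -2.6]
grip_width: 0.0273
```

```bash
python3 - <<'E'
from h import *
im,c,P=shot("side","pics/s8.png")
im=cv2.imread("pics/s8.png")[100:300,250:450];cv2.imwrite("pics/s8z.png",cv2.resize(im,None,fx=3,fy=3,interpolation=cv2.INTER_CUBIC))
fs=[]
for i in range(4):
    robot.grab_frame("wrist") if i else None; s=robot.observe(); fs.append(s["force"])
print(np.round(fs,1),s["eef_pos"]);goal([.551,-.125,.178],np.deg2rad(-89.8))
cv2.imwrite("pics/w8.png",robot.grab_frame("wrist")[:,:,::-1])
E
```

```text
[[-0.4  0.4 -3.8]
 [-0.1  0.  -2.8]
 [-0.1 -0.4 -2.9]
 [ 0.1  1.4 -3.3]] [ 0.5511987  -0.1258895   0.19148577]
shift [-0.03   0.007  0.45 ] turn [-0.02 -0.01 -0.05]
```

View pics/s8z.png

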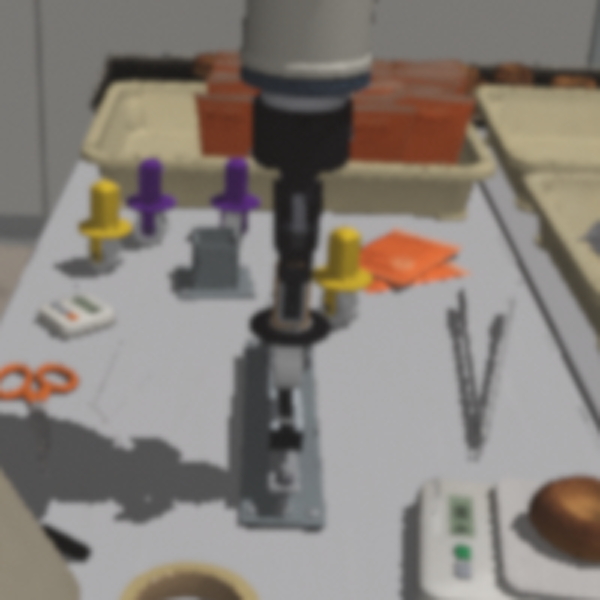

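View pics/w8.png

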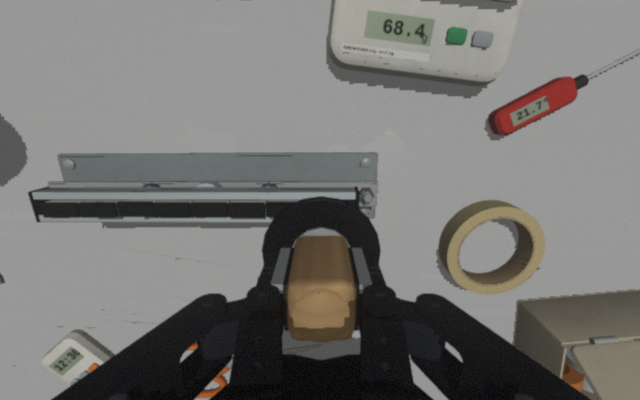

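The wheel is centred over the strip: the side zoom has it at (287,365) and the strip at (285,400). The no-contact Fz reads about -3.2 N. I'll lower it gently.

Emit:
servo_tool([
  [1, [-0.02, 0, 0.15], [0, 0, 0]],
  [1, [-0.02, 0, 0.3], [0, 0, 0]],
  [1, [-0.02, 0, 0.4], [0, 0, 0]],
  [1, [-0.02, 0, 0.45], [0, 0, 0]],
  [1, [-0.02, 0, 0.5], [0, 0, 0]],
  [1, [-0.02, 0, 0.5], [0, 0, 0]],
])

```text
time_s: 8.25
eef_pos: [0.5509, -0.1253, 0.1754]
tcp_rot: [2.22, -2.222, -0.0]
force: [-0.7, -1.0, -3.5]
grip_width: 0.0274
```

Emit:
servo_tool([
  [1, [0, 0, 0.04], [0, 0, 0]],
  [1, [0, 0, 0.08], [0, 0, 0]],
  [1, [0, 0, 0.12], [0, 0, 0]],
  [1, [0, 0, 0.12], [0, 0, 0]],
])

```text
time_s: 8.65
eef_pos: [0.551, -0.1253, 0.1719]
tcp_rot: [-2.22, 2.222, -0.0]
force: [0.2, 0.6, -2.0]
grip_width: 0.0271
```

Emit:
servo_tool([
  [1, [0, 0, 0.04], [0, 0, 0]],
  [1, [0, 0, 0.07], [0, 0, 0]],
  [1, [0, 0, 0.07], [0, 0, 0]],
])

```text
time_s: 8.95
eef_pos: [0.5511, -0.1254, 0.17]
tcp_rot: [-2.22, 2.222, -0.0]
force: [-0.0, 0.4, 0.8]
grip_width: 0.0271
```

Emit:
servo_tool([
  [1, [0, 0, 0.04], [0, 0, 0]],
  [1, [0, 0, 0.08], [0, 0, 0]],
  [1, [0, 0, 0.12], [0, 0, 0]],
  [1, [0, 0, 0.12], [0, 0, 0]],
])

```text
time_s: 9.35
eef_pos: [0.551, -0.1254, 0.1662]
tcp_rot: [-2.22, 2.222, -0.0]
force: [0.5, -0.1, 3.2]
grip_width: 0.0273
```

Emit:
servo_tool([
  [1, [0, 0, 0.04], [0, 0, 0]],
  [1, [0, 0, 0.08], [0, 0, 0]],
  [1, [0, 0, 0.12], [0, 0, 0]],
  [1, [0, 0, 0.12], [0, 0, 0]],
])

```text
time_s: 9.75
eef_pos: [0.5512, -0.1255, 0.1628]
tcp_rot: [-2.22, 2.222, -0.001]
force: [-0.8, 0.0, 9.1]
grip_width: 0.0272
```

Contact is about 12 N and the first section is home. Now I'll roll towards +y in short calls, with the height following the bar's sink curve.

Emit:
servo_tool([
  [1, [-0.1, 0, -0.006], [0, 0, 0]],
  [1, [-0.2, 0, -0.012], [0, 0, 0]],
  [1, [-0.3, 0, -0.018], [0, 0, 0]],
  [1, [-0.4, 0, -0.025], [0, 0, 0]],
])

```text
time_s: 10.15
eef_pos: [0.5512, -0.1135, 0.1637]
tcp_rot: [-2.22, 2.222, -0.001]
force: [-0.7, -1.1, 8.0]
grip_width: 0.0269
```

Emit:
servo_tool([
  [1, [-0.1, 0, -0.004], [0, 0, 0]],
  [1, [-0.2, 0, -0.009], [0, 0, 0]],
  [1, [-0.3, 0, -0.013], [0, 0, 0]],
  [1, [-0.4, 0, -0.018], [0, 0, 0]],
])

```text
time_s: 10.55
eef_pos: [0.5512, -0.1013, 0.1643]
tcp_rot: [-2.22, 2.222, -0.001]
force: [-0.8, -1.2, 8.8]
grip_width: 0.0273
```

Emit:
servo_tool([
  [1, [-0.1, 0, -0.005], [0, 0, 0]],
  [1, [-0.2, 0, -0.01], [0, 0, 0]],
  [1, [-0.3, 0, -0.014], [0, 0, 0]],
  [1, [-0.4, 0, -0.018], [0, 0, 0]],
])

```text
time_s: 10.95
eef_pos: [0.5513, -0.0898, 0.165]
tcp_rot: [2.221, -2.222, 0.002]
force: [-1.4, -4.0, 8.7]
grip_width: 0.0272
```

Emit:
servo_tool([
  [1, [-0.1, 0, -0.004], [0, 0, 0]],
  [1, [-0.2, 0, -0.008], [0, 0, 0]],
  [1, [-0.3, 0, -0.011], [0, 0, 0]],
  [1, [-0.4, 0, -0.014], [0, 0, 0]],
])

```text
time_s: 11.35
eef_pos: [0.5512, -0.0773, 0.1652]
tcp_rot: [-2.22, 2.222, -0.001]
force: [-0.4, -1.0, 8.3]
grip_width: 0.0271
```

Emit:
servo_tool([
  [1, [-0.1, 0, -0.002], [0, 0, 0]],
  [1, [-0.2, 0, -0.004], [0, 0, 0]],
  [1, [-0.3, 0, -0.006], [0, 0, 0]],
  [1, [-0.4, 0, -0.008], [0, 0, 0]],
])

```text
time_s: 11.75
eef_pos: [0.5512, -0.0653, 0.1655]
tcp_rot: [-2.22, 2.222, -0.001]
force: [-1.5, -0.8, 8.6]
grip_width: 0.0272
```

Emit:
servo_tool([
  [1, [-0.1, 0, -0.001], [0, 0, 0]],
  [1, [-0.2, 0, -0.003], [0, 0, 0]],
  [1, [-0.3, 0, -0.004], [0, 0, 0]],
  [1, [-0.4, 0, -0.005], [0, 0, 0]],
])

```text
time_s: 12.15
eef_pos: [0.5512, -0.0535, 0.1657]
tcp_rot: [-2.221, 2.222, -0.001]
force: [-1.3, -1.6, 8.8]
grip_width: 0.0272
```

Emit:
servo_tool([
  [1, [-0.1, 0, -0.001], [0, 0, 0]],
  [1, [-0.2, 0, -0.001], [0, 0, 0]],
  [1, [-0.3, 0, -0.002], [0, 0, 0]],
  [1, [-0.4, 0, -0.003], [0, 0, 0]],
])

```text
time_s: 12.55
eef_pos: [0.5512, -0.0413, 0.1657]
tcp_rot: [-2.22, 2.222, -0.001]
force: [-0.8, 1.0, 8.9]
grip_width: 0.0271
```

Emit:
servo_tool([
  [1, [-0.1, 0, 0], [0, 0, 0]],
  [1, [-0.2, 0, 0], [0, 0, 0]],
  [1, [-0.3, 0, 0.001], [0, 0, 0]],
  [1, [-0.4, 0, 0.001], [0, 0, 0]],
])

```text
time_s: 12.95
eef_pos: [0.5512, -0.0297, 0.1657]
tcp_rot: [2.221, -2.222, 0.002]
force: [-2.2, -5.0, 10.1]
grip_width: 0.0273
```

Emit:
servo_tool([
  [1, [-0.1, 0, 0.001], [0, 0, 0]],
  [1, [-0.2, 0, 0.002], [0, 0, 0]],
  [1, [-0.3, 0, 0.003], [0, 0, 0]],
  [1, [-0.4, 0, 0.004], [0, 0, 0]],
])

```text
time_s: 13.35
eef_pos: [0.5511, -0.0173, 0.1655]
tcp_rot: [-2.22, 2.222, -0.0]
force: [-1.5, -0.8, 8.6]
grip_width: 0.027
```

Emit:
servo_tool([
  [1, [-0.1, 0, 0.002], [0, 0, 0]],
  [1, [-0.2, 0, 0.004], [0, 0, 0]],
  [1, [-0.3, 0, 0.006], [0, 0, 0]],
  [1, [-0.4, 0, 0.009], [0, 0, 0]],
])

```text
time_s: 13.75
eef_pos: [0.5511, -0.0052, 0.1652]
tcp_rot: [-2.22, 2.222, -0.0]
force: [-1.0, -0.5, 8.1]
grip_width: 0.0272
```

Emit:
servo_tool([
  [1, [-0.1, 0, 0.004], [0, 0, 0]],
  [1, [-0.2, 0, 0.008], [0, 0, 0]],
  [1, [-0.3, 0, 0.011], [0, 0, 0]],
  [1, [-0.4, 0, 0.015], [0, 0, 0]],
])

```text
time_s: 14.15
eef_pos: [0.5512, 0.0066, 0.1648]
tcp_rot: [2.221, -2.222, 0.001]
force: [-0.7, -1.3, 8.4]
grip_width: 0.0273
```

Emit:
servo_tool([
  [1, [-0.1, 0, 0.005], [0, 0, 0]],
  [1, [-0.2, 0, 0.01], [0, 0, 0]],
  [1, [-0.3, 0, 0.015], [0, 0, 0]],
  [1, [-0.4, 0, 0.02], [0, 0, 0]],
])

```text
time_s: 14.55
eef_pos: [0.5511, 0.0188, 0.1641]
tcp_rot: [-2.22, 2.222, -0.0]
force: [-2.1, -0.6, 8.9]
grip_width: 0.0274
```

Emit:
servo_tool([
  [1, [-0.1, 0, 0.005], [0, 0, 0]],
  [1, [-0.2, 0, 0.01], [0, 0, 0]],
  [1, [-0.3, 0, 0.016], [0, 0, 0]],
  [1, [-0.4, 0, 0.021], [0, 0, 0]],
])

```text
time_s: 14.95
eef_pos: [0.5511, 0.0304, 0.1634]
tcp_rot: [2.22, -2.222, 0.001]
force: [-1.6, -4.3, 6.5]
grip_width: 0.0275
```

Emit:
servo_tool([
  [1, [-0.1, 0, 0.009], [0, 0, 0]],
  [1, [-0.2, 0, 0.017], [0, 0, 0]],
  [1, [-0.3, 0, 0.025], [0, 0, 0]],
  [1, [-0.4, 0, 0.033], [0, 0, 0]],
])

```text
time_s: 15.35
eef_pos: [0.5512, 0.0428, 0.1625]
tcp_rot: [-2.22, 2.222, -0.0]
force: [-0.4, -0.5, 8.9]
grip_width: 0.0269
```

Emit:
servo_tool([
  [1, [-0.1, 0, 0.007], [0, 0, 0]],
  [1, [-0.2, 0, 0.015], [0, 0, 0]],
  [1, [-0.3, 0, 0.022], [0, 0, 0]],
  [1, [-0.4, 0, 0.03], [0, 0, 0]],
])

```text
time_s: 15.75
eef_pos: [0.5511, 0.0548, 0.1616]
tcp_rot: [-2.22, 2.222, -0.0]
force: [-1.9, -0.3, 8.2]
grip_width: 0.0275
```

Emit:
servo_tool([
  [1, [-0.1, 0, 0.009], [0, 0, 0]],
  [1, [-0.2, 0, 0.019], [0, 0, 0]],
  [1, [-0.3, 0, 0.029], [0, 0, 0]],
  [1, [-0.4, 0, 0.038], [0, 0, 0]],
])

```text
time_s: 16.15
eef_pos: [0.5512, 0.0666, 0.1604]
tcp_rot: [2.221, -2.222, 0.001]
force: [-1.2, -2.5, 8.5]
grip_width: 0.0275
```

Emit:
servo_tool([
  [1, [-0.12, 0, 0.012], [0, 0, 0]],
  [1, [-0.24, 0, 0.025], [0, 0, 0]],
  [1, [-0.36, 0, 0.038], [0, 0, 0]],
  [1, [-0.47, 0, 0.05], [0, 0, 0]],
  [1, [-0.47, 0, 0.05], [0, 0, 0]],
])

```text
time_s: 16.65
eef_pos: [0.5512, 0.0812, 0.159]
tcp_rot: [-2.22, 2.222, 0.0]
force: [-2.0, 0.7, 8.5]
grip_width: 0.0268
```

The first pass is complete, with contact steady at about 10–13 N. I'll roll back once, slightly firmer, as a check pass.

Emit:
servo_tool([
  [1, [0, 0, 0.02], [0, 0, 0]],
  [1, [0, 0, 0.02], [0, 0, 0]],
  [1, [0.15, 0, 0.005], [0, 0, 0]],
  [1, [0.3, 0, -0.01], [0, 0, 0]],
  [1, [0.45, 0, -0.025], [0, 0, 0]],
  [1, [0.6, 0, -0.042], [0, 0, 0]],
  [1, [0.75, 0, -0.057], [0, 0, 0]],
  [1, [0.9, 0, -0.072], [0, 0, 0]],
  [1, [1.05, 0, -0.085], [0, 0, 0]],
  [1, [1.2, 0, -0.097], [0, 0, 0]],
  [1, [1.35, 0, -0.109], [0, 0, 0]],
  [1, [1.5, 0, -0.121], [0, 0, 0]],
])

```text
time_s: 17.85
eef_pos: [0.5512, 0.0357, 0.1627]
tcp_rot: [-2.22, 2.222, -0.0]
force: [-1.7, 0.0, 9.4]
grip_width: 0.0274
```

Emit:
servo_tool([
  [1, [0.14, 0, -0.01], [0, 0, 0]],
  [1, [0.28, 0, -0.018], [0, 0, 0]],
  [1, [0.42, 0, -0.027], [0, 0, 0]],
  [1, [0.56, 0, -0.035], [0, 0, 0]],
  [1, [0.7, 0, -0.043], [0, 0, 0]],
  [1, [0.84, 0, -0.051], [0, 0, 0]],
  [1, [0.98, 0, -0.058], [0, 0, 0]],
  [1, [1.12, 0, -0.065], [0, 0, 0]],
  [1, [1.26, 0, -0.07], [0, 0, 0]],
  [1, [1.4, 0, -0.075], [0, 0, 0]],
  [1, [1.54, 0, -0.08], [0, 0, 0]],
  [1, [1.68, 0, -0.084], [0, 0, 0]],
])

```text
time_s: 19.05
eef_pos: [0.5513, -0.0147, 0.1653]
tcp_rot: [-2.22, 2.222, -0.001]
force: [-1.3, 1.3, 9.0]
grip_width: 0.0273
```

Emit:
servo_tool([
  [1, [0.14, 0, -0.003], [0, 0, 0]],
  [1, [0.28, 0, -0.006], [0, 0, 0]],
  [1, [0.42, 0, -0.008], [0, 0, 0]],
  [1, [0.56, 0, -0.009], [0, 0, 0]],
  [1, [0.7, 0, -0.01], [0, 0, 0]],
  [1, [0.84, 0, -0.01], [0, 0, 0]],
  [1, [0.98, 0, -0.01], [0, 0, 0]],
  [1, [1.12, 0, -0.009], [0, 0, 0]],
  [1, [1.26, 0, -0.008], [0, 0, 0]],
  [1, [1.4, 0, -0.006], [0, 0, 0]],
  [1, [1.54, 0, -0.003], [0, 0, 0]],
  [1, [1.68, 0, 0], [0, 0, 0]],
])

```text
time_s: 20.25
eef_pos: [0.5514, -0.0652, 0.1653]
tcp_rot: [-2.22, 2.222, -0.001]
force: [0.1, -0.4, 9.0]
grip_width: 0.027
```

Emit:
servo_tool([
  [1, [0.17, 0, 0.005], [0, 0, 0]],
  [1, [0.33, 0, 0.01], [0, 0, 0]],
  [1, [0.5, 0, 0.017], [0, 0, 0]],
  [1, [0.67, 0, 0.023], [0, 0, 0]],
  [1, [0.83, 0, 0.03], [0, 0, 0]],
  [1, [1.0, 0, 0.037], [0, 0, 0]],
  [1, [1.17, 0, 0.045], [0, 0, 0]],
  [1, [1.33, 0, 0.055], [0, 0, 0]],
  [1, [1.5, 0, 0.065], [0, 0, 0]],
  [1, [1.67, 0, 0.077], [0, 0, 0]],
  [1, [1.83, 0, 0.088], [0, 0, 0]],
  [1, [2.0, 0, 0.1], [0, 0, 0]],
])

```text
time_s: 21.45
eef_pos: [0.5514, -0.1253, 0.1623]
tcp_rot: [-2.22, 2.222, -0.002]
force: [-0.4, 0.3, 9.0]
grip_width: 0.0272
```

Emit:
servo_tool([
  [1, [0, 0, -0.1], [0, 0, 0]],
  [1, [0, 0, -0.25], [0, 0, 0]],
  [1, [0, 0, -0.5], [0, 0, 0]],
  [1, [0, 0, -1.2], [0, 0, 0]],
  [1, [-0.4, 0.8, -2.2], [0, 0, 0]],
  [1, [-1.2, 2.2, -2.6], [0, 0, 0]],
  [1, [-1.87, 3.36, -2.6], [0, 0, 0]],
  [1, [-1.87, 3.36, -2.6], [0, 0, 0]],
  [1, [-1.87, 3.36, -2.6], [0, 0, 0]],
])

```text
time_s: 22.35
eef_pos: [0.4497, -0.0684, 0.2404]
tcp_rot: [-2.221, 2.222, -0.001]
force: [1.2, -0.9, -2.6]
grip_width: 0.027
```

```bash
python3 - <<'E'
from h import *
import pickle
s=robot.observe();print(s["eef_pos"],s["force"])
im,c,P=shot("wrist","pics/w9.png")
pickle.dump((c,P),open("w9.pkl","wb"))
x0=105
a=cv2.imread("pics/w9.png")[40:130,x0:x0+340]
b=[cv2.resize(q,None,fx=4.5,fy=4.5,interpolation=cv2.INTER_CUBIC)[:270] for q in(a[:,:175],a[:,165:])]
cv2.imwrite("pics/w9j.png",np.vstack([b[0],b[1][:,:b[0].shape[1]]]))
im,c,P=shot("side","pics/s9.png")
im=cv2.imread("pics/s9.png")[180:300,290:410];cv2.imwrite("pics/s9z.png",cv2.resize(im,None,fx=5,fy=5,interpolation=cv2.INTER_CUBIC))
E
```

```text
[ 0.44966766 -0.06840494  0.24040878] [ 1.16560866 -0.89994684 -2.63482337]
```

View pics/w9j.png

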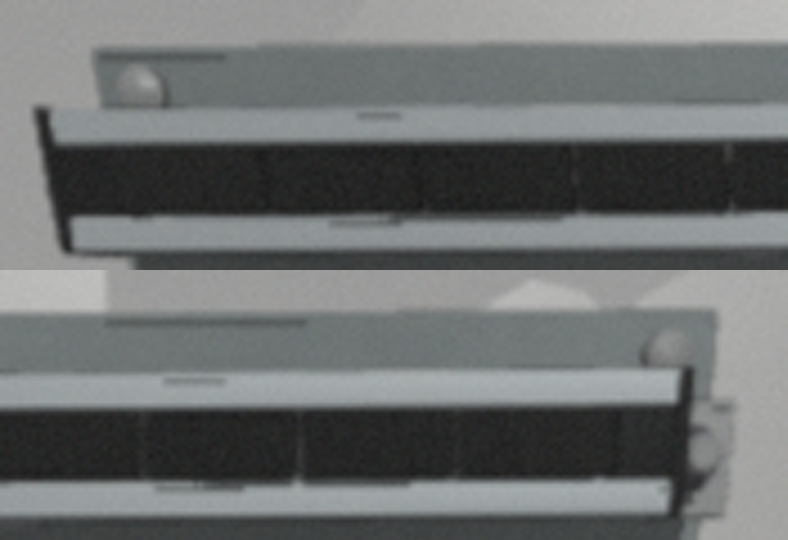

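View pics/s9z.png

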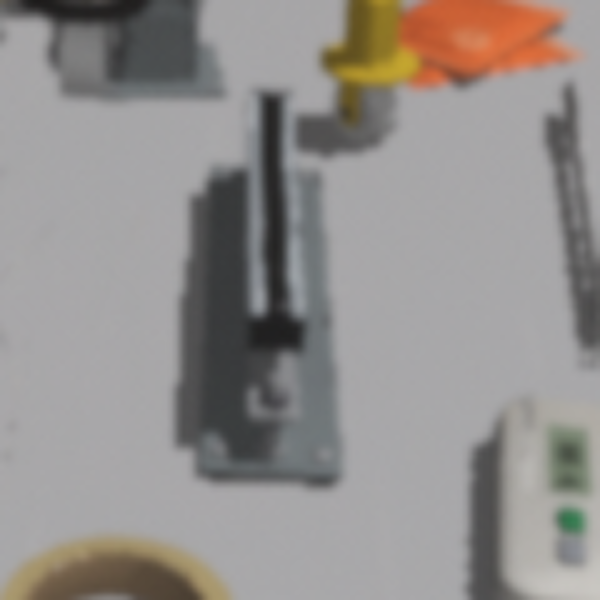

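Emit:
servo_tool([
  [1, [-0.8, -0.3, 0.8], [0, 0, 0]],
  [1, [-1.5, -0.6, 1.6], [0, 0, 0]],
  [1, [-1.5, -0.6, 1.6], [0, 0, 0]],
  [1, [-1.5, -0.6, 1.6], [0, 0, 0]],
])

```text
time_s: 22.85
eef_pos: [0.4687, -0.0239, 0.1914]
tcp_rot: [2.221, -2.221, -0.002]
force: [-0.1, 1.0, -2.6]
grip_width: 0.0271
```

```bash
python3 - <<'E'
from h import *
import pickle
s=robot.observe();print(s["eef_pos"],s["force"])
im,c,P=shot("wrist","pics/w10.png")
pickle.dump((c,P),open("w10.pkl","wb"))
for y in(.11,-.154): print(proj(c,P,[.552,y,.077]))
E
```

```text
[ 0.46872727 -0.02393178  0.19143144] [-0.0638373   0.95857947 -2.60757794]
[137.36286925  99.82510508]
[498.15510983  99.83427822]
```

View pics/w10.png

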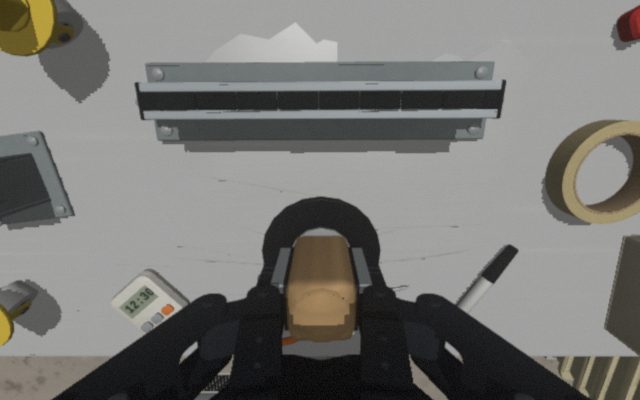

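```bash
python3 - <<'E'
import cv2,numpy as np
a=cv2.imread("pics/w10.png")[70:125,130:510]
b=[cv2.resize(q,None,fx=4,fy=4.8,interpolation=cv2.INTER_CUBIC) for q in(a[:,:195],a[:,185:])]
cv2.imwrite("pics/w10j.png",np.vstack(b))
E
```

```text
(no output)
```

View pics/w10j.png

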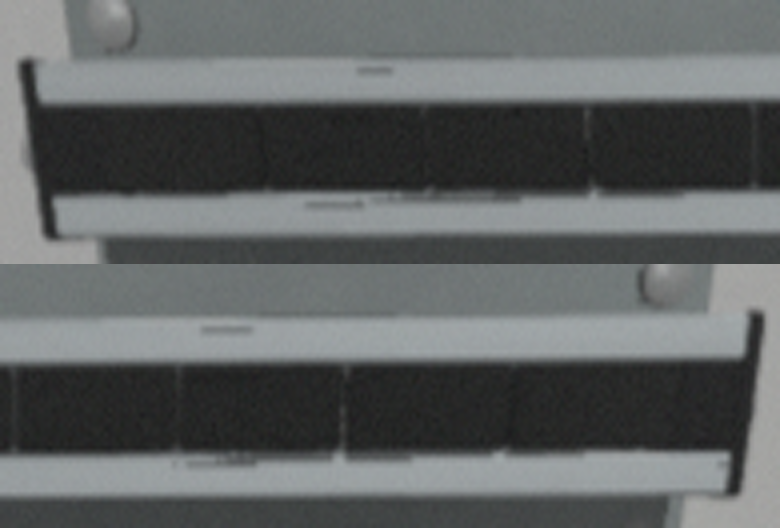

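The dark strip's edges are straight with no steps at any section gap. The section shadows seen earlier are gone; only faint shadow-map streaks are left, on both lips. Now back to the holder.

```bash
python3 - <<'E'
from h import *
r=R.from_rotvec([-2.352,2.083,0]).as_matrix();y=np.arctan2(r[1,0],r[0,0]);print(np.rad2deg(y))
goal([.475,.293,.226],y)
E
```

```text
-83.05808025765148
shift [-10.578  -0.199  -1.136] turn [ 0.  -0.  -1.4]
```

Emit:
servo_tool([
  [1, [0, 0, -1.14], [0, 0, 0]],
  [1, [-1.4, 0, -1.14], [0, 0, -0.2]],
  [1, [-3.0, -0.1, -1.14], [0, 0, -0.5]],
  [1, [-4.6, -0.1, -1.14], [0, 0, -0.8]],
  [1, [-6.2, -0.1, -1.14], [0, 0, -1.1]],
  [1, [-7.8, -0.2, -1.14], [0, 0, -1.4]],
  [1, [-9.3, -0.2, -1.14], [0, 0, -1.4]],
  [1, [-10.2, -0.2, -1.14], [0, 0, -1.4]],
  [1, [-10.58, -0.2, -1.14], [0, 0, -1.4]],
  [1, [-10.58, -0.2, -1.14], [0, 0, -1.4]],
  [1, [-10.58, -0.2, -1.14], [0, 0, -1.4]],
])

```text
time_s: 24.0
eef_pos: [0.4749, 0.2925, 0.2264]
tcp_rot: [-2.351, 2.083, -0.001]
force: [0.3, 0.0, -3.3]
grip_width: 0.0271
```

```bash
python3 - <<'E'
from h import *
import pickle
s=robot.observe();print(s["eef_pos"],s["force"],s["joint_vel"].round(3))
im,c,P=shot("wrist","pics/w11.png")
pickle.dump((c,P),open("w11.pkl","wb"))
a=cv2.imread("pics/w5.png")[130:350,250:390];b=cv2.imread("pics/w11.png")[130:350,250:390]
cv2.imwrite("pics/cmp.png",cv2.resize(np.hstack([a,b]),None,fx=2.7,fy=2.7))
goal([.475,.293,.226],np.deg2rad(-83.06))
im,c,P=shot("side","pics/s11.png")
im=cv2.imread("pics/s11.png")[110:230,260:380];cv2.imwrite("pics/s11z.png",cv2.resize(im,None,fx=5,fy=5,interpolation=cv2.INTER_CUBIC))
E
```

```text
[0.47489    0.2924754  0.22644198] [ 0.31566547  0.03941612 -3.28809122] [-0.012 -0.004  0.009 -0.001 -0.    -0.   ]
shift [-0.025 -0.009  0.014] turn [-0.   -0.   -0.01]
```

View pics/cmp.png

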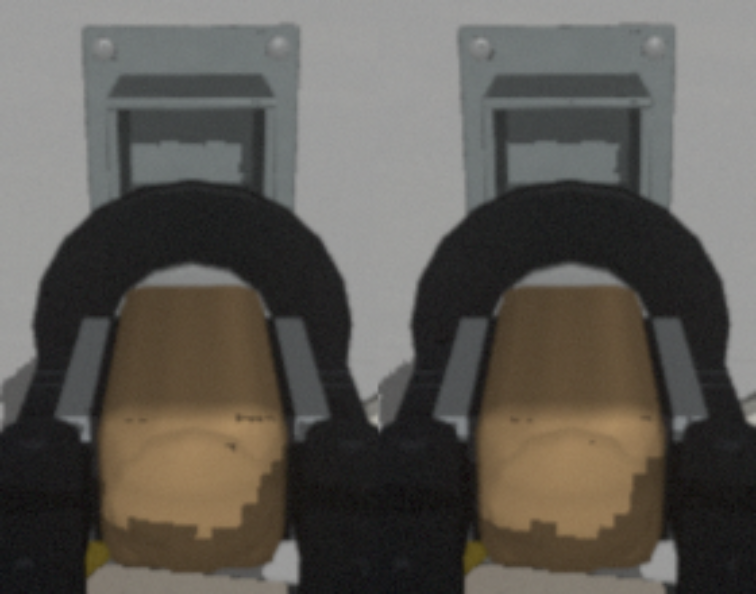

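View pics/s11z.png

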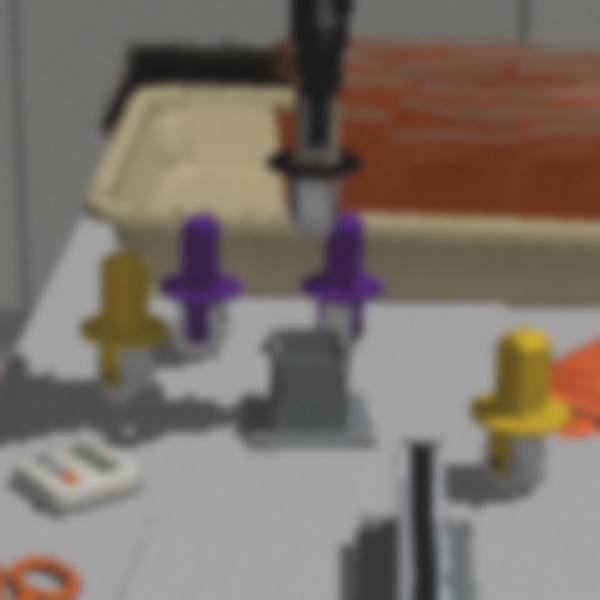

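The grip and pose match the lift-out view, with the well at x ≈ 320 under the guard. I'll lower it.

Emit:
servo_tool([
  [1, [-0.02, -0.01, 0.8], [0, 0, 0]],
  [1, [-0.02, -0.01, 1.4], [0, 0, 0]],
  [1, [-0.02, -0.01, 1.8], [0, 0, 0]],
  [1, [-0.02, -0.01, 2.2], [0, 0, 0]],
  [1, [-0.02, -0.01, 2.6], [0, 0, 0]],
  [1, [-0.02, -0.01, 3.0], [0, 0, 0]],
  [1, [-0.02, -0.01, 3.0], [0, 0, 0]],
])

```text
time_s: 24.8
eef_pos: [0.4741, 0.2938, 0.1347]
tcp_rot: [2.35, -2.081, -0.001]
force: [-0.2, -0.4, -3.4]
grip_width: 0.0273
```

Emit:
servo_tool([
  [1, [0, -0.02, 0.4], [0, 0, 0]],
  [1, [0, -0.02, 0.8], [0, 0, 0]],
  [1, [0, -0.02, 1.0], [0, 0, 0]],
  [1, [0, -0.02, 1.1], [0, 0, 0]],
  [1, [0, -0.02, 1.15], [0, 0, 0]],
  [1, [0, -0.02, 1.15], [0, 0, 0]],
])

```text
time_s: 25.4
eef_pos: [0.4754, 0.2943, 0.1017]
tcp_rot: [-2.352, 2.083, -0.0]
force: [0.2, 0.9, -3.4]
grip_width: 0.0273
```

Emit:
servo_tool([
  [1, [0, 0, 0.05], [0, 0, 0]],
  [1, [0, 0, 0.09], [0, 0, 0]],
  [1, [0, 0, 0.12], [0, 0, 0]],
  [1, [0, 0, 0.12], [0, 0, 0]],
])

```text
time_s: 25.8
eef_pos: [0.4753, 0.2942, 0.098]
tcp_rot: [2.352, -2.083, 0.0]
force: [0.9, -0.3, -3.0]
grip_width: 0.0268
```

Emit:
servo_tool([
  [1, [0, 0, 0.02], [0, 0, 0]],
  [1, [0, 0, 0.04], [0, 0, 0]],
  [1, [0, 0, 0.04], [0, 0, 0]],
])

```text
time_s: 26.1
eef_pos: [0.4755, 0.2943, 0.0976]
tcp_rot: [-2.352, 2.082, -0.0]
force: [-4.0, -2.1, 13.4]
grip_width: 0.0273
```

The guard rests on the rim. I'll ease off and open.

Emit:
servo_tool([
  [1, [0, 0, -0.03], [0, 0, 0]],
  [1, [0, 0, -0.03], [0, 0, 0]],
  [0.6, [0, 0, -0.03], [0, 0, 0]],
  [0.3, [0, 0, -0.03], [0, 0, 0]],
  [0, [0, 0, -0.03], [0, 0, 0]],
  [0, [0, 0, -0.03], [0, 0, 0]],
  [0, [0, 0, -0.03], [0, 0, 0]],
  [0, [0, 0, -0.03], [0, 0, 0]],
  [0, [0, 0, -0.03], [0, 0, 0]],
])

```text
time_s: 27.0
eef_pos: [0.4753, 0.2942, 0.0977]
tcp_rot: [2.352, -2.083, -0.0]
force: [0.2, -0.6, -1.0]
grip_width: 0.0854
```

Emit:
servo_tool([
  [0, [0, 0, -0.4], [0, 0, 0]],
  [0, [0, 0, -1.2], [0, 0, 0]],
  [0, [0, 0, -2.4], [0, 0, 0]],
  [0, [0, 0, -3.8], [0, 0, 0]],
  [0, [0, 0, -5.0], [0, 0, 0]],
  [0, [0, 0, -5.0], [0, 0, 0]],
  [0, [0, 0, -5.0], [0, 0, 0]],
])

```text
time_s: 27.7
eef_pos: [0.4755, 0.2943, 0.249]
tcp_rot: [-2.35, 2.081, -0.001]
force: [-0.4, -0.6, -0.9]
grip_width: 0.0856
```

```bash
python3 - <<'E'
from h import *
s=robot.observe();print(s["eef_pos"],s["force"])
im,c,P=shot("wrist","pics/w12.png")
im,c,P=shot("side","pics/s12.png")
im=cv2.imread("pics/s12.png")[110:290,240:420];cv2.imwrite("pics/s12z.png",cv2.resize(im,None,fx=3.3,fy=3.3,interpolation=cv2.INTER_CUBIC))
E
```

```text
[0.47553788 0.29432381 0.24903254] [-0.36546903 -0.57276589 -0.91815551]
```

View pics/w12.png

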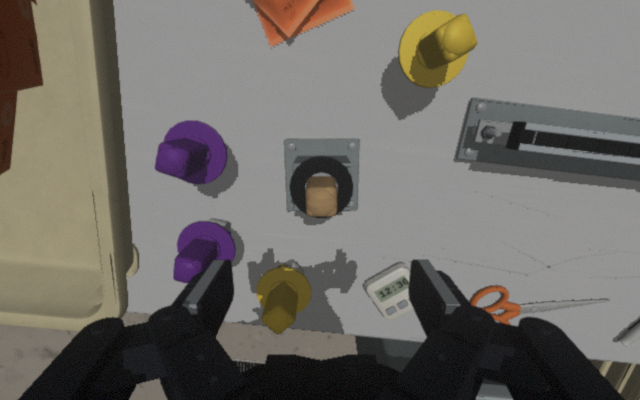

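View pics/s12z.png

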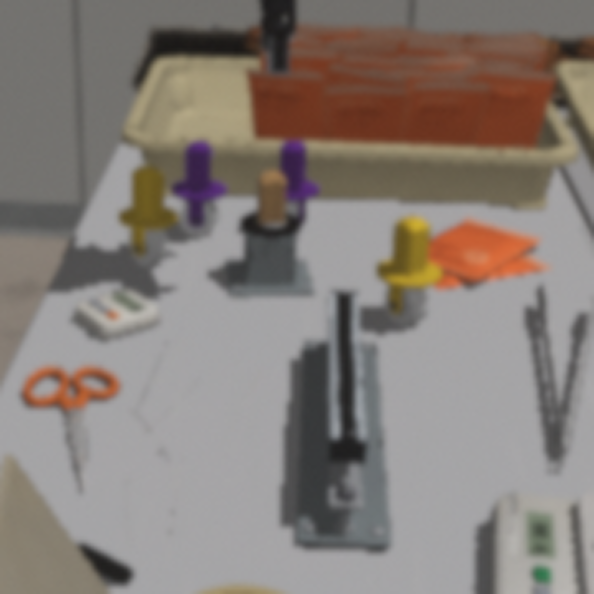

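```bash
python3 - <<'E'
import cv2,numpy as np
a=cv2.imread("pics/w3.png")[90:210,470:640];b=cv2.imread("pics/w12.png")[90:210,450:640]
f=lambda q:cv2.resize(q,None,fx=4,fy=2.4*4/2.4*0.6+0,interpolation=cv2.INTER_CUBIC)
A,B=f(a),f(b);w=min(A.shape[1],B.shape[1]);cv2.imwrite("pics/obl.png",np.vstack([A[:,:w],B[:,:w]]))
E
```

```text
(no output)
```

View pics/obl.png

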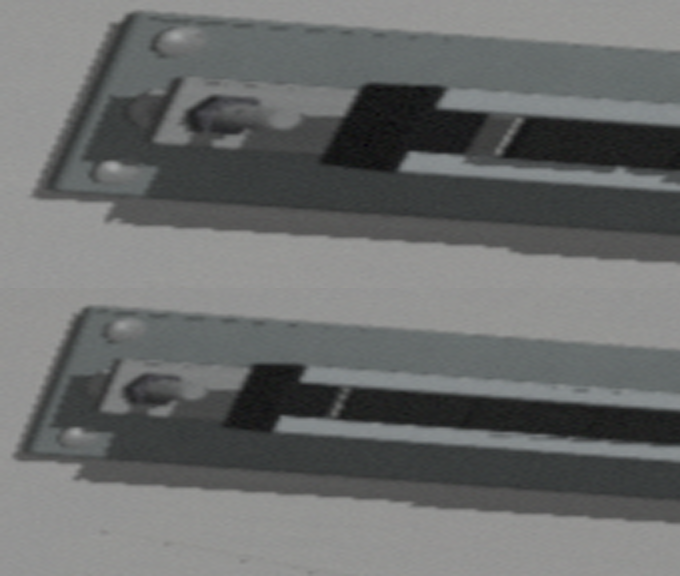

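The oblique comparison shows the end section's exposed side face (at about (490,135) before) gone, so it's flush. The roller hangs upright and nothing else has moved, so I'll hand in.

```bash
python3 -c "
from station import robot
print(robot.observe()['time_s']);print(robot.close_job())"
```

```text
27.8
the job is handed in; nothing more can be done
None
```

I rolled the strip with the hand roller, hung the roller back in its holder and handed the job in at 27.8 s. As far as the images and forces show, all eight sections are seated.

- **Rolling:** I pressed the −y end section home first, then rolled the full length to +y and back once. Contact read about 10–13 N at the end of every call. The force is only reported there, so I did not see peaks between readings, though I kept the speed low and the steady force moderate.
- **Seating:** The height and force readings from the first pass follow a smooth curve, with no step at any section. In the later close-ups the strip edges are straight, and the shadows from the proud sections are gone. Thin streaks remained on the lower lip, but the upper lip shows the same, so I took them as rendering artefacts. I did not measure the height of each section directly.
- **Roller:** It went back with no contact until the guard met the rim, which read about 16 N. I eased off, opened the gripper and withdrew. The last pictures show it upright in the holder, and I saw nothing else on the table displaced.
- **Disagreement:** The camera measured the bar's slope as about −0.020 to −0.023. It also gave the level base plate an apparent slope of about −0.006, so I planned the rolling with −0.013. The contact data then fitted about −0.020, and I corrected for that from the force readings as I rolled.

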